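Prove the display carriage and hang the tape caddy on it

TASK

On the tape display rail, push the carriage smoothly all the way to the far stop and then all the way back to the near stop (the end nearer the robot) to feel that it runs free, and leave it there. Then take the caddy that has a hook on its back, lift its hook tongue over the carriage's lip and lower it until it is fully home in the channel behind the lip before you let go, so that it hangs freely. Do not slam the carriage, do not tip the caddy over, and leave the other things on the table where they are.

Things in the scene. Friction and masses are not known exactly. Their poses are not given: they have to be found in the camera images.
- rail: Fixed rail to the robot's left: dark steel base 100 x 340 x 12 mm, an aluminium end plate at each end (160 mm either way along y, top at 120 mm), two steel rods between, on which the carriage slides. Origin: centre of the base's underside. z up; y along the rods to the near stop (robot's end); x away from the side where caddies hang. Its place varies by cm, its yaw by 0.25 rad either way.
- carriage (a joint): Slide of the carriage along the rail, m: 0 at the far stop, 0.18 at the near stop; grows along the rail's +y. About 2 N of friction plus slight drag; it stays where it is left, and stops hard at both ends.
- seat (a point): On the carriage (aluminium, 90 mm long in y): middle of its channel at the height of the lip's top, 150 mm above the table. Axes as rail. The channel runs along y, 16 mm wide (8 mm either side in x), 24 mm deep, closed at both ends by cheeks (82 mm clear, tops 4 mm below the lip's). On its +x side is the carriage's block, 57 mm wide, top at 138 mm.
- lip_top (a point): Middle of the top edge of the carriage's anti-jump lip, 150 mm above the table, 10.5 mm to -x of seat; axes as rail. The lip is a plate 5 mm thick in x, 90 mm long in y, on the channel's -x side; its outer face goes straight down to 58 mm above the table.
- post_top (a point): Top of the carriage's black upright push post: round, 16 mm diameter, rising 52 mm out of the block's top, from 138 to 190 mm above the table, mid-length of the carriage, 41.5 mm to +x of seat. Push the carriage either way with it.
- hook_caddy: The caddy to hang: white open box 64 (x) x 70 (y) x 56 (z) mm holding three fixed tape rolls, 0.15 to 0.3 kg. Origin: centre of its underside; z up, +x towards its back. A steel plate 40 mm wide rises from the back wall (outer face x = 32 mm) to 92 mm and carries the hook. Hung, the box is on the rail's -x side, its axes along the rail's, tilted back by about 0.1 rad.
- slot (a point): Middle of the underside of the hook's bridge, at (39, 0, 87) mm in hook_caddy; same axes. The bridge is 4 mm thick and joins plate and tongue; the slot below it, open downward, is 14 mm wide in x. Hung, this underside rests on the lip's top with the lip in the slot.
- tongue_tip (a point): Middle of the lower edge of the hook's tongue, at (48, 0, 67) mm in hook_caddy; same axes. The tongue is 4 mm thick in x (46 to 50 mm), 40 mm wide in y and hangs 20 mm below the bridge's underside. Hung, it is in the channel behind the lip.
- handle (a point): Middle of the caddy's wooden handle, a horizontal bar 56 (x) x 10 (y) x 28 (z) mm above the box, at (4, 0, 106) mm in hook_caddy (z from 92 to 120 mm); same axes. The centre of mass lies nearly below. Grip it across y from above.
- plain_caddy: Bystander: a like caddy with the same box, plate and handle but no hook; origin at the centre of its underside. Leave it.
- jar: Bystander: closed glass jar, 60 mm diameter, 96 mm tall; origin at the centre of its underside. Hook caddy, plain caddy and jar stand to the robot's right and may be in any of each other's places.
- tape_tower: Bystander: stack of tape rolls on a spindle, 68 mm diameter, 148 mm tall, standing between the caddies and the rail; origin at the centre of its underside.
- tape_a: Bystander: loose tape roll lying flat, 68 mm diameter, 28 mm high, beyond the tower; origin at the centre of its underside.
- tape_b: Bystander: loose tape roll lying flat, 68 mm diameter, 20 mm high, before the tower and the rail; origin at the centre of its underside.
- ruler: Bystander: wooden ruler 200 x 30 x 5 mm lying beyond the caddies; origin at the centre of its underside.

How it is judged (in metres and radians):
On the way, in this order (a step that is already met when the one before it is completed fails the run):
1. the carriage has been run to the far stop (within 6 mm) (value of joint carriage below 0.006 m), for 0.05 s.
2. the carriage has been run back to the near stop (within 6 mm) (value of joint carriage above 0.174 m), for 0.05 s.
3. the hook's tongue has been lifted over the lip: it is above the channel, higher than the lip's top (z of tongue_tip in the frame of seat above 0.001 m and x of tongue_tip in the frame of seat between -0.009 and 0.009 m and y of tongue_tip in the frame of seat between -0.03 and 0.03 m), for 0.05 s.
4. the tongue has been lowered behind the lip, at least 14 of its 20 mm deep, with the caddy still in the fingers (z of tongue_tip in the frame of seat below -0.014 m and horizontal distance between tongue_tip and seat below 0.03 m and contact force between the fingers and hook_caddy above 0.5 N), for 0.05 s.
At the end, for the whole second after the job is handed in: The carriage stands within 10 mm of the near stop and the hooked caddy hangs on it at rest, let go: tongue in the channel behind the lip, its lower edge at least 14 mm below the lip's top, within 30 mm of the carriage's middle, square to the rail within 0.2 rad, tilted less than 0.25 rad (value of joint carriage above 0.17 m and z of tongue_tip in the frame of seat below -0.014 m and x of tongue_tip in the frame of seat between -0.009 and 0.009 m and y of tongue_tip in the frame of seat between -0.03 and 0.03 m and angle between the y axis of hook_caddy and the y axis of rail, either way round below 0.2 rad and angle between hook_caddy's own z axis and vertical below 0.25 rad and linear speed of hook_caddy below 0.02 m/s); the robot touches nothing.
It fails at once if the carriage is slammed (faster than 0.5 m/s) (velocity of joint carriage above 0.5 m/s or velocity of joint carriage below -0.5 m/s).
It fails at once if the hooked caddy is tipped over (more than 0.7 rad) (angle between hook_caddy's own z axis and vertical above 0.7 rad).
It fails at once if a bystander is moved more than 30 mm (distance of any of plain_caddy, jar, tape_tower, tape_a, tape_b, ruler from where it was at the start of the episode above 0.03 m).
It also fails if it takes over 67 s, if anything falls off the work surface, if the arm or the gripper's body presses on something with over 40 N, if the wrist force passes 120 N, or if a joint passes its speed limit or range.

ROBOT

A 6-joint arm with a two-finger parallel gripper is mounted at the origin on the work surface. World frame = base frame: x ahead of the robot, y to its left, z up, the work surface at z = 0. Lengths are in m, angles in degrees, forces in N, time in s.
With the tool pointing down it reaches from about 0.375 to 0.9 m from the base axis. Payload 3.1 kg.
Tool frame: the origin (TCP) lies where the fingers leave the gripper's body, on its centre line; the fingertips stand 70 mm ahead of it and the grasp point (between the pads) lies 51 mm ahead of it; z points along the fingers, y is the line along which they close (so a half turn about z gives the same grasp; the last joint's range is limited). The gripper opens to 87 mm and grips with 3 to 60 N. Pads are 19 mm wide; open, the fingers measure 117 mm over their backs; the gripper's body (75 mm by 190 mm) begins 51 mm behind the grasp point.
Start: joints at [64.601, 30.224, 82.088, -0, 67.689, -10.227], TCP at [0.164, 0.603, 0.292] pointing down, gripper open.
Joint ranges: [-176.69, 176.69], [-43.24, 126.21], [12.49, 139.97], [-82, 262], [0, 151.66], [-163.58, 163.58]. Speed limits (degrees/s): [159.86, 159.86, 180, 180, 180, 180].

INTERFACE

Orientations are given as a 3x3 rotation matrix whose columns are the frame's x, y, z axes.
In Python, from rig import readout, capture, calibration, bot, look_for gives the robot as it stands. The module is installed in compiled form; this text tells all that it offers.
- The arm moves only by the shell command python3 -m pendant 'ROWS'. ROWS is JSON, a list of rows, each a list of 7 numbers: the shift along the tool's x, y, z normalised to -1 to 1, where 1 is 200 mm, then the turn, a rotation vector about the tool's x, y, z normalised to -1 to 1, where 1 is 180 degrees, then the closure, from -1 (fully open) to 1 (shut). In form: [[dx, dy, dz, ax, ay, az, grip], ...]. A call has 1 to 8 rows; each row is the pose to reach, as a shift and turn from the pose commanded when the call began, along the tool's axes at that moment, turning the shorter way round; what a row does not reach only later rows make up. A row lasts 1/10 s, in which the tool goes at most 50 mm and 8.59 degrees, less where a joint would pass 70% of its speed; a pose out of reach is approached as far as the arm can. A call with a number of a shift or a turn outside -1 to 1 is refused whole. A call with a gripper value outside its range is refused whole. The fingers move at their own pace and stop on an object; the grip force is fixed at half the most. Time passes only in rows, so rows that repeat a pose let the fingers close. It gives the time, the measured TCP pose, the force, the opening and the grip force at its end, in the units of the state.
- readout.read_state(): the state, without advancing time (a new reading comes with each control period).
- capture(name): name is "side" or "top"; returns (picture, depth): 384x512x3 uint8, red, green, blue; 384x512 float32, m along the optical axis (not along the pixel's ray), 0 where there is no reading.
- calibration(name): a dict with "mtx" (3x3 intrinsics, pixels), "T" (4x4, takes a point from camera to world coordinates). Camera axes: x right, y down, z forward; pixel columns grow to the right and rows downward; lengths in m; the calibration is good to about 2 mm. A picture is of the moment at which its call begins. calibration takes no time and is no camera call.
- bot.hand_in(): hands the job in; it is judged then, once.
Trained networks look in the newest picture that a camera, given by its name, has taken for a name from the list of things; names that differ only in an ending like _2 or _b are one class to them, and where a whole thing is asked for, a point or a joint stands for the part that bears it (a point fixed in the world has none). Each returns a list of dicts, best first, with "conf" (0 to 1); they miss things now and then, are a little off and sometimes report something else, mostly with a low value. They report only what shows in the picture. A call takes as long as a camera call.
- look_for(thing, camera): "extent" ([left, top, right, bottom] in pixels, round what is visible of it).
The state is a dict: "time_s": time; "joint_positions": joint angles; "qvel": joint speeds; "tau": joint torques, N m; "position": TCP position; "tcp_rot": TCP orientation; "force": force on the tool from outside, world axes, zero at the start; "moment": the same for the moment, N m; "opening": opening from 0.0 (shut) to 1.0 (fully open); "grasp_force": force on a finger pad.
Only numpy, scipy, OpenCV 4.12 (cv2) and the standard library are available. Lean on these libraries where they do the work, as an engineer would, in place of code of your own. Each camera call takes 0.05 s, during which the arm holds its last target. There are 200 camera calls.

## Working session

There is one attempt and no reset: what is moved stays moved. The work goes in short steps, Python scripts to look and compute and a shell command to move; the robot and the scene stay as the last step left them, time stands still between calls to the robot, and variables do not carry over. Pictures are saved under pics/ and viewed, at most 10 in all, crops included, and the job is handed in when it is done.

```bash
mkdir -p pics; cat > h.py <<'E'
import numpy as np, cv2
from rig import readout, capture, calibration, bot, look_for
def cloud(cam, d):
    c=calibration(cam); K=c["mtx"]; T=np.array(c["T"]); K=np.array(K)
    v,u=np.mgrid[:d.shape[0],:d.shape[1]]
    P=np.stack([(u-K[0,2])/K[0,0]*d,(v-K[1,2])/K[1,1]*d,d],-1)
    W=P@T[:3,:3].T+T[:3,3]; W[d<=0]=np.nan
    return W
E
python3 - <<'E'
from h import *
ims=[]
for c in ("side","top"):
    p,d=capture(c); np.savez(f"{c}0.npz",p=p,d=d); cv2.imwrite(f"pics/{c}0.png",p[:,:,::-1])
    for t in ("rail","carriage","post_top","hook_caddy","tongue_tip","handle","plain_caddy","jar","tape_tower","tape_a","ruler"):
        r=look_for(t,c); print(c,t,[(np.round(x["extent"]).astype(int).tolist(),round(x["conf"],2)) for x in r[:3]])
    print(np.round(calibration(c)["T"],3).tolist())
print(readout.read_state())
E
```

```text
side rail [([150, 258, 358, 363], 0.89), ([315, 154, 364, 216], 0.2)]
side carriage [([201, 258, 265, 329], 0.93)]
side post_top [([203, 258, 269, 327], 0.98)]
side hook_caddy [([316, 155, 361, 212], 0.75)]
side tongue_tip [([315, 158, 364, 213], 0.56)]
side handle [([317, 155, 362, 216], 0.59), ([200, 258, 267, 331], 0.53), ([148, 255, 356, 361], 0.5)]
side plain_caddy []
side jar [([257, 142, 287, 191], 0.93), ([205, 257, 268, 330], 0.56)]
side tape_tower [([203, 258, 267, 327], 0.71), ([270, 186, 305, 250], 0.56)]
side tape_a [([317, 243, 350, 273], 0.94), ([201, 209, 234, 243], 0.71), ([320, 155, 363, 215], 0.71)]
side ruler [([220, 116, 260, 168], 0.95)]
[[-0.962, -0.22, 0.162, 0.464], [-0.273, 0.741, -0.614, 0.5], [0.015, -0.635, -0.773, 0.768], [0.0, 0.0, 0.0, 1.0]]
top rail [([147, 139, 198, 276], 0.75), ([295, 140, 364, 159], 0.73)]
top carriage [([148, 173, 183, 215], 0.84)]
top post_top [([142, 175, 184, 212], 0.7)]
top hook_caddy [([149, 175, 184, 214], 0.7), ([276, 227, 311, 262], 0.66)]
top tongue_tip [([282, 226, 312, 260], 0.79)]
top handle [([276, 224, 308, 261], 0.6
[... 457 characters left out ...]
1.78289286e-04,
        6.76901260e+01, -1.02262845e+01]), 'qvel': array([-0.02739711, -0.02481728, -0.02981451,  0.00377963,  0.11529614,
        0.03423249]), 'tau': array([-1.99716764e-03, -4.40018356e+01, -1.76980752e+01,  6.33132365e-02,
        5.06353984e-02, -2.27590141e-05]), 'position': array([0.16352986, 0.60318402, 0.29223802]), 'tcp_rot': array([[-9.65139196e-01,  2.61737142e-01, -2.11881572e-05],
       [ 2.61737143e-01,  9.65139195e-01, -5.13347630e-05],
       [ 7.01330679e-06, -5.50909196e-05, -9.99999998e-01]]), 'force': array([-0.00547962,  0.93739327, -0.41491789]), 'moment': array([-0.03109328,  0.00721481,  0.05254659]), 'grasp_force': 0.0, 'opening': 0.999099422571759}
```

View pics/top0.png

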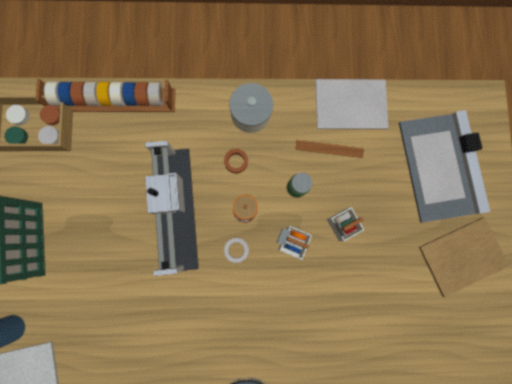

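View pics/side0.png

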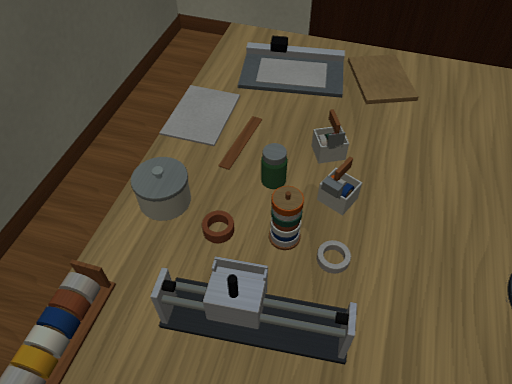

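```bash
python3 - <<'E'
from h import *
s=np.load("side0.npz")["p"];t=np.load("top0.npz")["p"]
a=cv2.resize(s[110:220,305:370],None,fx=5,fy=5,interpolation=cv2.INTER_CUBIC)
b=cv2.resize(t[195:270,265:375],None,fx=4,fy=4,interpolation=cv2.INTER_CUBIC)
im=np.zeros((590,780,3),np.uint8);im[:a.shape[0],:a.shape[1]]=a;im[:b.shape[0],330:330+b.shape[1]]=b
c=cv2.resize(s[255:330,195:275],None,fx=3.6,fy=3.6,interpolation=cv2.INTER_CUBIC)
im[305:305+c.shape[0],400:400+c.shape[1]]=c
cv2.imwrite("pics/crop0.png",im[:,:,::-1])
for cam in("side","top"):
    W=cloud(cam,np.load(cam+"0.npz")["d"]); np.save(cam+"W.npy",W)
    for n,(l,tt,r,bb) in {"side":{"rail":(145,255,360,365),"cadA":(315,155,364,215),"cadB":(308,108,352,164)},"top":{"rail":(140,135,200,280),"cadA":(272,222,315,265),"cadB":(325,203,370,245),"tower":(228,190,262,225),"tb":(220,235,255,268),"jar":(284,168,315,200)}}[cam].items():
        P=W[tt:bb,l:r].reshape(-1,3);P=P[P[:,2]>0.008]
        print(cam,n,len(P),np.round(np.median(P,0),3),np.round(P.min(0),3),np.round(P.max(0),3), 'zhist',np.histogram(P[:,2],np.arange(0,.21,.01))[0])
E
```

```text
side rail 12477 [0.563 0.215 0.089] [0.39  0.014 0.008] [0.735 0.255 0.191] zhist [ 564 4693  158   77   67   71   69  163  490 1958  260  774  705 1845
  348   70   30   32   82   21]
side cadA 1515 [ 0.468 -0.116  0.052] [ 0.421 -0.265  0.008] [ 0.539 -0.082  0.122] zhist [ 42 178 154 155 202 263  27  66  90 153  50 106  29   0   0   0   0   0
   0   0]
side cadB 1223 [ 0.512 -0.255  0.052] [ 0.453 -0.319  0.008] [ 0.56  -0.134  0.122] zhist [ 16 102 109 127 206 259  51  52  51  52  45 113  40   0   0   0   0   0
   0   0]
top rail 5267 [0.561 0.186 0.083] [0.394 0.126 0.008] [0.735 0.274 0.194] zhist [ 104 2391   20   13   10   13   37   31   78  894   56  167  415  639
  272   68    8    8   14   29]
top cadA 656 [ 0.473 -0.132  0.056] [ 0.422 -0.179  0.008] [ 0.51  -0.085  0.124] zhist [  5  22  29  34  78 243   5   6  25 109   5  38  57   0   0   0   0   0
   0   0]
top cadB 747 [ 0.513 -0.272  0.054] [ 0.47  -0.324  0.008] [ 0.56  -0.235  0.123] zhist [  9  41  59  69 103 285  16  14  15  24  13  51  48   0   0   0   0   0
   0   0]
top tower 547 [ 0.555 -0.003  0.135] [ 0.526 -0.034  0.008] [0.587 0.03  0.152] zhist [ 13   8   5   0   1   6   2   0   2   8   1   0   9 478  10   4   0   0
   0   0]
top tb 285 [0.447 0.022 0.021] [ 0.416 -0.011  0.009] [0.482 0.055 0.026] zhist [  1 108 176   0   0   0   0   0   0   0   0   0   0   0   0   0   0   0
   0   0]
top jar 478 [ 0.617 -0.146  0.096] [ 0.592 -0.178  0.009] [ 0.65  -0.122  0.103] zhist [  2  12  13  13  14  12  17  56  11 322   6   0   0   0   0   0   0   0
   0   0]
```

View pics/crop0.png

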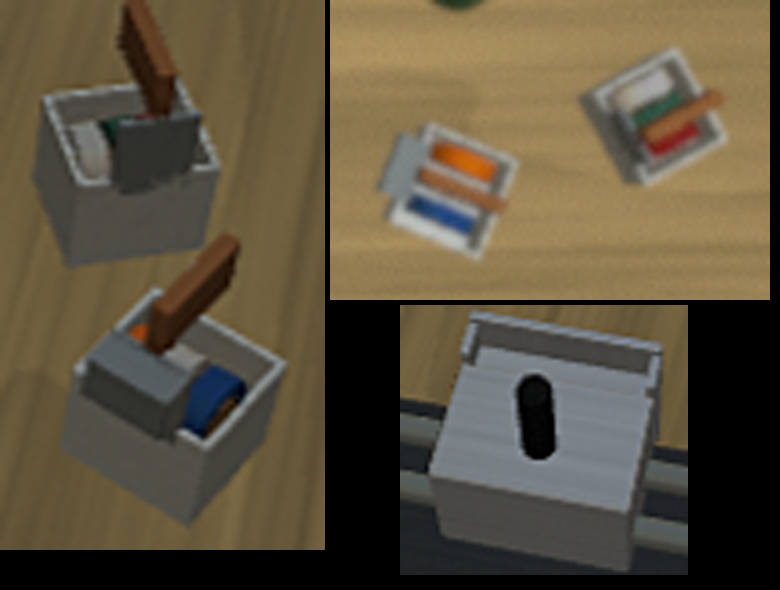

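```bash
cat > fit.py <<'E'
from h import *
from scipy.optimize import least_squares
def boxes_sdf(P,B):
    out=np.full(len(P),1.)
    for lo,hi in B:
        lo=np.array(lo)/1e3;hi=np.array(hi)/1e3
        q=np.abs(P-(lo+hi)/2)-(hi-lo)/2
        d=np.linalg.norm(np.maximum(q,0),axis=1)+np.minimum(q.max(1),0)
        out=np.where(np.abs(d)<np.abs(out),d,out)
    return out
CADDY=[((-32,-35,0),(32,35,56)),((28,-20,56),(32,20,92)),((32,-20,87),(50,20,91)),((46,-20,67),(50,20,91)),((-24,-5,92),(32,5,120))]
def fit(P,B,x0,f=None):
    def tr(x):
        c,s=np.cos(x[3]),np.sin(x[3]); return (P-x[:3])@np.array([[c,-s,0],[s,c,0],[0,0,1]])
    def res(x):
        Q=tr(x); return np.clip(boxes_sdf(Q,B),-.03,.03)*1e3
    r=least_squares(res,x0,loss='soft_l1',f_scale=1.5,x_scale=[.01,.01,.01,.1])
    return r.x, np.median(np.abs(res(r.x)))
# rail frame, carriage separate: origin at seat
CARR=[((8,-45,58),(65,45,138)),((-13,-45,58),(-8,45,150)),((-8,-45,100),(8,-41,146)),((-8,41,100),(8,45,146)),((33.5,-8,138),(49.5,8,190)),((-8,-45,100),(8,45,126))]
E
python3 - <<'E'
from fit import *
for cam,c,r in(("side",(315,155,364,215),(195,255,275,335)),("top",(272,222,315,265),(140,165,190,222))):
    W=np.load(cam+"W.npy")
    g=lambda b:W[b[1]:b[3],b[0]:b[2]].reshape(-1,3)
    P=g(c);P=P[(P[:,2]>.06)&(P[:,1]>-.2)&(P[:,1]<-.07)&(P[:,0]<.52)]
    H=P[P[:,2]>.1];print("handle",H.mean(0).round(4),len(H))
    R=g(c);R=R[(R[:,2]>.008)&(R[:,1]>-.2)&(R[:,1]<-.07)&(R[:,0]<.52)]
    b=min((fit(R,CADDY,[H[:,0].mean(),H[:,1].mean(),0,a]) for a in np.arange(.6,2.6,.3)),key=lambda t:t[1])
    print(cam,"caddy",b[0].round(4),b[1])
    # carriage
    P=g(r);Q=P[(P[:,2]>.165)];print("post",Q.mean(0).round(4),len(Q), Q[Q[:,2]>.183].mean(0).round(4))
    P=P[P[:,2]>.095]
    for th in(1.5,):
        b=min((fit(P,CARR,[Q[:,0].mean(),Q[:,1].mean()-.0415,0,a]) for a in np.arange(1.3,1.9,.1)),key=lambda t:t[1])
    print(cam,"seat",b[0].round(4),b[1])
    A=W[255:365,145:360] if cam=="side" else W[135:280,140:200]
    A=A.reshape(-1,3);A=A[(A[:,2]>.112)&(A[:,2]<.124)];
    for k in(A[:,0]<.42,A[:,0]>.70): print("endplate",A[k].mean(0).round(4),A[k].min(0).round(4),A[k].max(0).round(4),k.sum())
    T=W[255:365,145:360] if cam=="side" else W[135:280,140:200]
    T=T.reshape(-1,3);B=T[(T[:,2]>.084)&(T[:,2]<.105)]
E
```

```text
handle [ 0.4679 -0.1276  0.1145] 185
side caddy [ 4.6650e-01 -1.3620e-01 -6.0000e-04  1.1552e+00] 0.7380641078796211
post [0.5894 0.2189 0.183 ] 150 [0.5901 0.2173 0.1887]
side seat [ 5.9440e-01  1.7400e-01 -3.0000e-04  1.6579e+00] 0.5623074970335373
endplate [0.4044 0.1971 0.1188] [0.3934 0.1665 0.112 ] [0.42   0.2229 0.1227] 369
endplate [0.7158 0.224  0.1188] [0.7006 0.1946 0.1122] [0.727  0.2505 0.1228] 333
handle [ 0.4683 -0.1324  0.1193] 100
top caddy [ 4.6570e-01 -1.3450e-01  1.0000e-04  1.1547e+00] 1.4108606472477414
post [0.59   0.2125 0.1863] 55 [0.5906 0.2135 0.1902]
top seat [5.9460e-01 1.7330e-01 1.2000e-03 1.6577e+00] 0.7295318254351983
endplate [0.4046 0.1916 0.1203] [0.3952 0.1648 0.1121] [0.4193 0.219  0.1238] 156
endplate [0.7164 0.2196 0.1203] [0.7004 0.1922 0.112 ] [0.7268 0.2489 0.1239] 144
```

```bash
cat > go.py <<'E'
import sys; from h import *
from scipy.spatial.transform import Rotation as Ro
def go(x,y,z,yaw):  # yaw deg of tool y axis in world, tool down
    s=readout.read_state(); R=s["tcp_rot"]; p=s["position"]
    a=np.radians(yaw); ty=np.array([np.cos(a),np.sin(a),0]); tz=np.array([0,0,-1.]); 
    Rt=np.stack([np.cross(ty,tz),ty,tz],1)
    print("at",p.round(4),"yaw",np.degrees(np.arctan2(R[1,1],R[0,1])).round(2),"op",round(s["opening"],3),"gf",round(s["grasp_force"],1),"F",s["force"].round(1),"t",round(s["time_s"],2))
    print("shift",(R.T@(np.array([x,y,z])-p)/.2).round(4),"turn",(Ro.from_matrix(R.T@Rt).as_rotvec()/np.pi).round(4))
if __name__=="__main__": go(*map(float,sys.argv[1:]))
E
python3 -m pendant '[[-1,-0.51,0,0,0,0.388,-1],[-1,-0.51,0,0,0,0.388,-1],[-1,-0.51,0,0,0,0.388,-1],[-1,-0.51,0,0,0,0.388,-1],[-1,-0.51,0,0,0,0.388,-1],[-1,-0.51,0,0,0,0.388,-1],[-1,-0.51,0,0,0,0.388,-1],[-1,-0.51,0,0,0,0.388,-1]]'
python3 go.py 0.5909 0.2150 0.292 5
```

```text
time_s: 2.0
position: [0.3304, 0.4521, 0.2923]
tcp_rot: [[-0.098, 0.995, 0.0], [0.995, 0.098, 0.0], [0.0, 0.0, -1.0]]
force: [-0.6, -0.3, -0.0]
opening: 0.995
grasp_force: 0.0
at [0.3304 0.4521 0.2923] yaw 5.65 op 0.995 gf 0.0 F [-0.6 -0.3 -0. ] t 2.0
shift [-1.3077  1.1796  0.0017] turn [ 0.     -0.      0.0036]
```

```bash

python3 -m pendant '[[-1,0.9,0,0,0,0.0036,-1],[-1,0.9,0,0,0,0.0036,-1],[-1,0.9,0,0,0,0.0036,-1],[-1,0.9,0,0,0,0.0036,-1],[-1,0.9,0,0,0,0.0036,-1],[-1,0.9,0,0,0,0.0036,-1]]'
python3 go.py 0.5909 0.2150 0.292 5
```

```text
time_s: 2.6
position: [0.5338, 0.2694, 0.2925]
tcp_rot: [[-0.09, 0.996, 0.003], [0.996, 0.09, -0.001], [-0.001, 0.003, -1.0]]
force: [0.7, 0.0, 0.2]
opening: 1.002
grasp_force: 0.0
at [0.5338 0.2694 0.2925] yaw 5.19 op 1.002 gf 0.0 F [0.7 0.  0.2] t 2.6
shift [-0.2968  0.2598  0.0033] turn [0.0009 0.0002 0.0011]
```

```bash

python3 -m pendant '[[-0.297,0.26,0,0,0,0.001,-1],[-0.297,0.26,0,0,0,0.001,-1],[-0.297,0.26,0,0,0,0.001,-1],[-0.297,0.26,0,0,0,0.001,-1]]'
python3 go.py 0.5909 0.2150 0.216 5
```

```text
time_s: 3.0
position: [0.587, 0.2184, 0.2919]
tcp_rot: [[-0.09, 0.996, -0.002], [0.996, 0.09, 0.001], [0.001, -0.002, -1.0]]
force: [-0.6, -0.7, -0.3]
opening: 1.003
grasp_force: 0.0
at [0.587  0.2184 0.2919] yaw 5.18 op 1.003 gf 0.0 F [-0.6 -0.7 -0.3] t 3.0
shift [-0.0187  0.0186  0.3794] turn [-0.0005 -0.0002  0.001 ]
```

```bash

python3 -m pendant '[[-0.019,0.019,0.15,0,0,0.001,-1],[-0.019,0.019,0.3,0,0,0.001,-1],[-0.019,0.019,0.38,0,0,0.001,-1],[-0.019,0.019,0.38,0,0,0.001,-1],[-0.019,0.019,0.38,0,0,0.001,-1]]'
python3 go.py 0.5909 0.2150 0.216 5
python3 - <<'E'
from h import *
p,d=capture("top");cv2.imwrite("pics/t1.png",cv2.resize(p[130:290,100:300],None,fx=3,fy=3)[:,:,::-1])
E
```

```text
time_s: 3.5
position: [0.5907, 0.2162, 0.2165]
tcp_rot: [[-0.09, 0.996, -0.001], [0.996, 0.09, 0.0], [0.0, -0.001, -1.0]]
force: [0.2, 0.2, 0.7]
opening: 1.002
grasp_force: 0.0
at [0.5907 0.2162 0.2165] yaw 5.17 op 1.002 gf 0.0 F [0.2 0.2 0.7] t 3.5
shift [-0.0062  0.0007  0.0027] turn [-0.0002 -0.0001  0.0009]
```

View pics/t1.png

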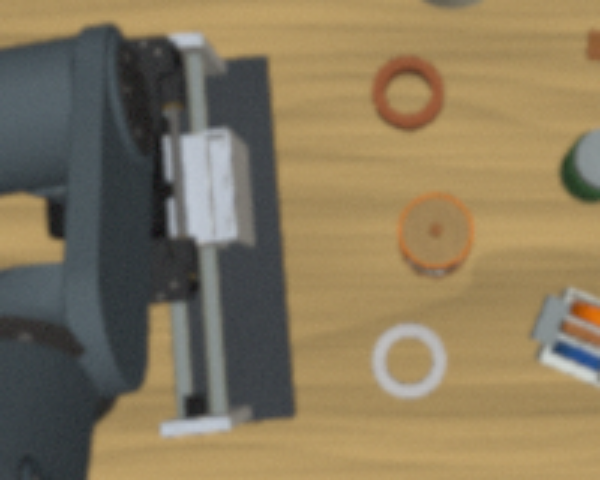

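The gripper stands around the post at about crop (175,190), with the carriage untouched. Now closing.

```bash

python3 -m pendant '[[0,0,0,0,0,0,1],[0,0,0,0,0,0,1],[0,0,0,0,0,0,1],[0,0,0,0,0,0,1],[0,0,0,0,0,0,1],[0,0,0,0,0,0,1],[0,0,0,0,0,0,1],[0,0,0,0,0,0,1]]'
python3 go.py 0.6497 0.2203 0.216 5
```

```text
time_s: 4.35
position: [0.5915, 0.2149, 0.2162]
tcp_rot: [[-0.088, 0.996, -0.0], [0.996, 0.088, -0.0], [0.0, -0.0, -1.0]]
force: [0.3, -0.3, -0.7]
opening: 0.354
grasp_force: 0.0
at [0.5915 0.2149 0.2162] yaw 5.06 op 0.354 gf 0.0 F [ 0.3 -0.3 -0.7] t 4.35
shift [0.0012 0.2922 0.0008] turn [-0.0001 -0.      0.0004]
```

```bash

python3 -m pendant '[[0,0,0,0,0,0,1],[0,0,0,0,0,0,1],[0,0,0,0,0,0,1],[0,0,0,0,0,0,1],[0,0.03,0,0,0,0,1],[0,0.08,0,0,0,0,1],[0,0.14,0,0,0,0,1],[0,0.2,0,0,0,0,1]]'
python3 go.py 0.6497 0.2203 0.216 5
```

```text
time_s: 5.15
position: [0.6318, 0.2184, 0.2162]
tcp_rot: [[-0.088, 0.996, -0.001], [0.996, 0.088, -0.0], [-0.0, -0.001, -1.0]]
force: [-3.1, -0.7, 1.4]
opening: 0.177
grasp_force: 30.0
at [0.6318 0.2184 0.2162] yaw 5.07 op 0.177 gf 30.0 F [-3.1 -0.7  1.4] t 5.15
shift [0.0014 0.0899 0.0009] turn [-0.0005  0.0001  0.0004]
```

```bash

python3 -m pendant '[[0,0.04,0,0,0,0,1],[0,0.07,0,0,0,0,1],[0,0.085,0,0,0,0,1],[0,0.09,0,0,0,0,1],[0,0.09,0,0,0,0,1]]'

```

```text
time_s: 5.65
position: [0.6497, 0.22, 0.2162]
tcp_rot: [[-0.088, 0.996, 0.001], [0.996, 0.088, -0.0], [-0.0, 0.001, -1.0]]
force: [0.5, -1.1, -0.4]
opening: 0.176
grasp_force: 30.0
```

```bash

python3 -m pendant '[[0,0.008,0,0,0,0,1],[0,0.016,0,0,0,0,1],[0,0.016,0,0,0,0,1]]'

```

```text
time_s: 5.95
position: [0.6501, 0.22, 0.2162]
tcp_rot: [[-0.089, 0.996, -0.006], [0.996, 0.089, -0.001], [-0.001, -0.006, -1.0]]
force: [-6.8, -2.0, 4.4]
opening: 0.18
grasp_force: 30.0
```

```bash

python3 -m pendant '[[0,-0.03,0,0,0,0,1],[0,-0.1,0,0,0,0,1],[0,-0.2,0,0,0,0,1],[0,-0.3,0,0,0,0,1],[0,-0.4,0,0,0,0,1],[0,-0.5,0,0,0,0,1],[0,-0.6,0,0,0,0,1],[0,-0.68,0,0,0,0,1]]'
python3 go.py 0.4708 0.2043 0.216 5
```

```text
time_s: 6.75
position: [0.5177, 0.2085, 0.2162]
tcp_rot: [[-0.088, 0.996, 0.004], [0.996, 0.088, 0.001], [0.0, 0.005, -1.0]]
force: [4.0, -0.1, -5.8]
opening: 0.177
grasp_force: 30.0
at [0.5177 0.2085 0.2162] yaw 5.06 op 0.177 gf 30.0 F [ 4.  -0.1 -5.8] t 6.75
shift [-1.000e-04 -2.353e-01 -2.000e-04] turn [ 0.0014 -0.0002  0.0003]
```

```bash

python3 -m pendant '[[0,-0.06,0,0,0,0,1],[0,-0.12,0,0,0,0,1],[0,-0.17,0,0,0,0,1],[0,-0.205,0,0,0,0,1],[0,-0.225,0,0,0,0,1],[0,-0.235,0,0,0,0,1],[0,-0.235,0,0,0,0,1]]'
python3 go.py 0.4708 0.2043 0.216 5
```

```text
time_s: 7.45
position: [0.4704, 0.2043, 0.2162]
tcp_rot: [[-0.088, 0.996, 0.0], [0.996, 0.088, 0.0], [0.0, 0.0, -1.0]]
force: [2.2, 1.3, -6.4]
opening: 0.173
grasp_force: 30.0
at [0.4704 0.2043 0.2162] yaw 5.06 op 0.173 gf 30.0 F [ 2.2  1.3 -6.4] t 7.45
shift [-0.0004  0.0021  0.0009] turn [ 0.0001 -0.0001  0.0003]
```

```bash

python3 -m pendant '[[0,-0.008,0,0,0,0,1],[0,-0.014,0,0,0,0,1],[0,-0.014,0,0,0,0,1]]'
python3 -m pendant '[[0,-0.002,0,0,0,0,-1],[0,0,0,0,0,0,-1],[0,0,0,0,0,0,-1],[0,0,0,0,0,0,-1],[0,0,0,0,0,0,-1],[0,0,0,0,0,0,-1]]'
python3 go.py 0.4708 0.2043 0.300 -23.8
```

```text
time_s: 7.75
position: [0.47, 0.2043, 0.2162]
tcp_rot: [[-0.088, 0.996, 0.006], [0.996, 0.088, 0.001], [0.001, 0.006, -1.0]]
force: [7.4, 3.6, -11.9]
opening: 0.178
grasp_force: 30.0
time_s: 8.35
position: [0.4672, 0.2039, 0.2164]
tcp_rot: [[-0.088, 0.996, -0.0], [0.996, 0.088, -0.0], [-0.0, -0.0, -1.0]]
force: [0.3, 0.3, 0.3]
opening: 0.638
grasp_force: 0.0
at [0.4672 0.2039 0.2164] yaw 5.07 op 0.638 gf 0.0 F [0.3 0.3 0.3] t 8.35
shift [ 4.000e-04  1.800e-02 -4.181e-01] turn [-1.000e-04  0.000e+00  1.604e-01]
```

```bash

python3 -m pendant '[[0,0,-0.15,0,0,0,-1],[0,0,-0.35,0,0,0,-1],[0,0,-0.42,0,0,0.05,-1],[-0.2,0,-0.42,0,0,0.1,-1],[-0.45,0,-0.42,0,0,0.16,-1],[-0.7,0,-0.42,0,0,0.16,-1],[-0.95,0,-0.42,0,0,0.16,-1],[-1,0,-0.42,0,0,0.16,-1]]'
python3 go.py 0.4676 -0.1316 0.300 -23.8
```

```text
time_s: 9.15
position: [0.4859, 0.0003, 0.3005]
tcp_rot: [[0.407, 0.913, 0.001], [0.913, -0.407, -0.002], [-0.001, 0.002, -1.0]]
force: [0.4, 0.9, 0.1]
opening: 0.996
grasp_force: 0.0
at [4.859e-01 3.000e-04 3.005e-01] yaw -24.03 op 0.996 gf 0.0 F [0.4 0.9 0.1] t 9.15
shift [-0.6395  0.1852  0.0038] turn [ 0.0006  0.0004 -0.0013]
```

```bash

python3 -m pendant '[[-0.25,0.07,0,0,0,0,-1],[-0.5,0.15,0,0,0,0,-1],[-0.64,0.185,0,0,0,0,-1],[-0.64,0.185,0,0,0,0,-1],[-0.64,0.185,0,0,0,0,-1]]'
python3 go.py 0.4676 -0.1316 0.157 -23.8
python3 - <<'E'
from fit import *
for cam in("top","side"):
    p,d=capture(cam);W=cloud(cam,d).reshape(-1,3)
    M=W[(abs(W[:,0]-.47)<.07)&(W[:,1]>.14)&(W[:,1]<.26)&(W[:,2]>.125)&(W[:,2]<.2)]
    b=fit(M,CARR,[.4742,.1631,0,1.6578]);print(cam,"seat",b[0].round(4),round(b[1],2),len(M))
    M=W[(abs(W[:,0]-.466)<.055)&(abs(W[:,1]+.13)<.06)&(W[:,2]>.01)&(W[:,2]<.122)]
    b=fit(M,CADDY,[.466,-.1353,0,1.155]);print("caddy",b[0].round(4),round(b[1],2),len(M))
    cv2.imwrite(f"pics/{cam}2.png",p[:,:,::-1])
E
```

```text
time_s: 9.65
position: [0.4671, -0.1271, 0.3001]
tcp_rot: [[0.404, 0.915, -0.001], [0.915, -0.404, 0.001], [0.001, -0.001, -1.0]]
force: [-1.2, 1.1, -0.1]
opening: 1.002
grasp_force: 0.0
at [ 0.4671 -0.1271  0.3001] yaw -23.83 op 1.002 gf 0.0 F [-1.2  1.1 -0.1] t 9.65
shift [-0.0201  0.0122  0.7155] turn [-0.0004 -0.0003 -0.0002]
top seat [4.7420e-01 1.6300e-01 1.2000e-03 1.6623e+00] 0.88 1241
caddy [ 4.6440e-01 -1.3750e-01  2.0000e-04  1.1493e+00] 1.19 324
side seat [ 4.7410e-01  1.6370e-01 -4.0000e-04  1.6566e+00] 0.58 2907
caddy [ 4.665e-01 -1.362e-01 -7.000e-04  1.153e+00] 0.71 1369
```

View pics/side2.png

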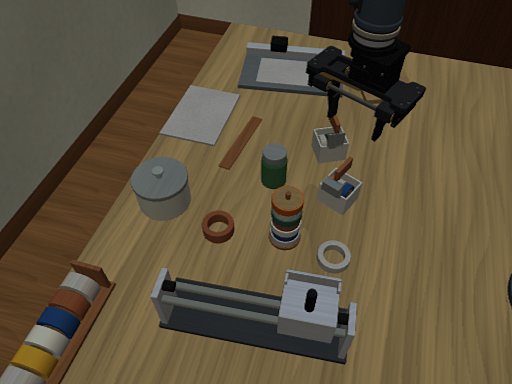

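The picture shows the carriage at the near stop (post around 311,300), and the gripper above the hook caddy at (340,185). Next I go down and grip.

```bash

python3 -m pendant '[[-0.021,0.012,0.1,0,0,0,-1],[-0.021,0.012,0.25,0,0,0,-1],[-0.021,0.012,0.45,0,0,0,-0.6],[-0.021,0.012,0.62,0,0,0,-0.4],[-0.021,0.012,0.715,0,0,0,-0.3],[-0.021,0.012,0.715,0,0,0,-0.2]]'
python3 go.py 0.4676 -0.132 0.157 -23.8
```

```text
time_s: 10.35
position: [0.4666, -0.1297, 0.155]
tcp_rot: [[0.4, 0.916, -0.006], [0.916, -0.4, 0.003], [0.001, -0.007, -1.0]]
force: [-0.4, -0.8, -0.4]
opening: 0.721
grasp_force: 0.0
at [ 0.4666 -0.1297  0.155 ] yaw -23.59 op 0.721 gf 0.0 F [-0.4 -0.8 -0.4] t 10.35
shift [-0.0085  0.0089 -0.0101] turn [-0.0021 -0.0003  0.0011]
```

```bash

python3 -m pendant '[[0,0,0,0,0,0,1],[0,0,0,0,0,0,1],[0,0,0,0,0,0,1],[0,0,0,0,0,0,1],[0,0,0,0,0,0,1],[0,0,0,0,0,0,1],[0,0,0,0,0,0,1],[0,0,0,0,0,0,1]]'
python3 go.py 0.4676 -0.132 0.157 -23.8
```

```text
time_s: 11.15
position: [0.4678, -0.1322, 0.1574]
tcp_rot: [[0.403, 0.915, -0.0], [0.915, -0.403, 0.0], [-0.0, -0.0, -1.0]]
force: [-1.2, -0.3, 1.4]
opening: 0.11
grasp_force: 30.0
at [ 0.4678 -0.1322  0.1574] yaw -23.74 op 0.11 gf 30.0 F [-1.2 -0.3  1.4] t 11.15
shift [ 0.0005 -0.0013  0.0018] turn [-0.0001  0.      0.0003]
```

Gripped (opening 0.11 ≈ 10 mm). Lift.

```bash

python3 -m pendant '[[0,0,-0.05,0,0,0,1],[0,0,-0.2,0,0,0,1],[0,0,-0.4,0,0,0,1],[0,0,-0.6,0,0,0,1],[0,0,-0.78,0,0,0,1],[0,0,-0.86,0,0,0,1],[0,0,-0.86,0,0,0,1]]'
python3 go.py 0.4782 0.1178 0.330 5.0
```

```text
time_s: 11.85
position: [0.4689, -0.1326, 0.3323]
tcp_rot: [[0.402, 0.915, 0.006], [0.915, -0.402, -0.003], [-0.001, 0.007, -1.0]]
force: [0.6, -0.6, -2.0]
opening: 0.108
grasp_force: 30.0
at [ 0.4689 -0.1326  0.3323] yaw -23.73 op 0.108 gf 30.0 F [ 0.6 -0.6 -2. ] t 11.85
shift [ 1.1649 -0.4613  0.0075] turn [ 0.0021  0.0007 -0.1596]
```

```bash

python3 -m pendant '[[0.1,-0.04,0,0,0,-0.03,1],[0.25,-0.1,0,0,0,-0.07,1],[0.45,-0.18,0,0,0,-0.12,1],[0.65,-0.26,0,0,0,-0.16,1],[0.8,-0.32,0,0,0,-0.16,1],[0.85,-0.34,0,0,0,-0.16,1],[0.85,-0.34,0,0,0,-0.16,1]]'
python3 go.py 0.4782 0.1178 0.330 5.0
cat > see.py <<'E'
from fit import *
import sys
s=readout.read_state();R=s["tcp_rot"];t=s["position"]
yaw=np.arctan2(R[1,1],R[0,1])+np.pi/2
for cam in("top","side"):
    p,d=capture(cam);W=cloud(cam,d).reshape(-1,3)
    g=t+R[:,2]*.157; ax=np.array([np.cos(yaw),np.sin(yaw),0]); o=g-.004*ax
    q=W-o; c,sn=np.cos(yaw),np.sin(yaw); q=q@np.array([[c,-sn,0],[sn,c,0],[0,0,1]])
    M=W[(abs(q[:,0]-.008)<.055)&(abs(q[:,1])<.05)&(q[:,2]>-.02)&(q[:,2]<.085)]
    L=q[(abs(q[:,0]-.008)<.055)&(abs(q[:,1])<.05)&(q[:,2]>-.02)&(q[:,2]<.085)]
    F=W[(abs(q[:,0]-.008)<.055)&(abs(q[:,1])<.03)&(q[:,2]>.058)&(q[:,2]<.100)&(abs(q[:,1])>.0)&(q[:,0]>.022)]
    M=np.vstack([M,F[np.abs(F[:,2]-o[2]-.09)<.012]])
    b,e=fit(M,CADDY,[*o,yaw])
    dx=b[:3]-o
    print(cam,"expected",o.round(4),np.degrees(yaw).round(2),"fit",b.round(4),np.degrees(b[3]).round(2),"resid",round(e,2),len(M))
    cv2.imwrite(f"pics/{cam}_{sys.argv[1]}.png",p[:,:,::-1])
E
python3 see.py 3
```

```text
time_s: 12.55
position: [0.4732, 0.052, 0.3281]
tcp_rot: [[-0.091, 0.996, -0.003], [0.996, 0.091, 0.0], [0.0, -0.003, -1.0]]
force: [-0.6, -0.5, -1.9]
opening: 0.109
grasp_force: 30.0
at [0.4732 0.052  0.3281] yaw 5.23 op 0.109 gf 30.0 F [-0.6 -0.5 -1.9] t 12.55
shift [ 0.3255  0.0547 -0.0095] turn [-0.0009 -0.0001  0.0013]
top expected [0.4732 0.048  0.1711] 95.23 fit [0.4857 0.0464 0.1723 1.5885] 91.01 resid 0.05 7
side expected [0.4732 0.048  0.1711] 95.23 fit [0.4761 0.0465 0.1702 1.6734] 95.88 resid 0.74 2082
```

View pics/side_3.png

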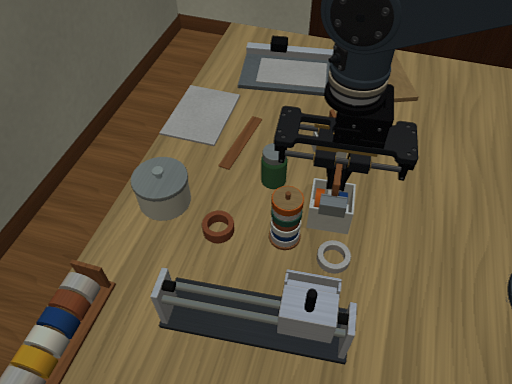

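```bash

python3 -m pendant '[[0.08,0.01,0,0,0,0.001,1],[0.18,0.03,0,0,0,0.001,1],[0.27,0.04,0,0,0,0.001,1],[0.32,0.05,0,0,0,0.001,1],[0.326,0.05,0,0,0,0.001,1],[0.326,0.05,0,0,0,0.001,1],[0.326,0.05,0,0,0,0.001,1]]'
python3 go.py 0.4782 0.1180 0.270 5.0
python3 see.py 4
```

```text
time_s: 13.35
position: [0.4784, 0.1157, 0.3291]
tcp_rot: [[-0.084, 0.996, -0.0], [0.996, 0.084, -0.001], [-0.001, -0.0, -1.0]]
force: [0.6, -0.0, -1.5]
opening: 0.112
grasp_force: 30.0
at [0.4784 0.1157 0.3291] yaw 4.83 op 0.112 gf 30.0 F [ 0.6 -0.  -1.5] t 13.35
shift [1.160e-02 1.000e-04 2.957e-01] turn [-0.0001  0.0002 -0.0009]
top expected [0.4787 0.1116 0.1721] 94.83 fit [0.4788 0.1107 0.1757 1.6555] 94.85 resid 0.93 202
side expected [0.4787 0.1116 0.1721] 94.83 fit [0.4809 0.1116 0.1711 1.6676] 95.55 resid 0.73 2260
```

```bash

python3 -m pendant '[[0.014,-0.005,0.1,0,0,0,1],[0.014,-0.005,0.22,0,0,0,1],[0.014,-0.005,0.29,0,0,0,1],[0.014,-0.005,0.33,0,0,0,1],[0.014,-0.005,0.33,0,0,0,1],[0.014,-0.005,0.33,0,0,0,1]]'
python3 go.py 0.4782 0.1183 0.255 5.0
python3 see.py 5
python3 - <<'E'
import cv2
a=cv2.imread("pics/side_5.png")[180:350,250:400];b=cv2.imread("pics/top_5.png")[180:300,130:240]
import numpy as np
im=np.zeros((510,790,3),np.uint8);a=cv2.resize(a,None,fx=3,fy=3);b=cv2.resize(b,None,fx=3,fy=3);im[:,:450]=a;im[:360,455:785]=b
cv2.imwrite("pics/c5.png",im)
E
```

```text
time_s: 14.05
position: [0.4776, 0.1192, 0.2637]
tcp_rot: [[-0.085, 0.996, 0.001], [0.996, 0.085, -0.0], [-0.0, 0.001, -1.0]]
force: [-0.0, 0.1, -2.4]
opening: 0.112
grasp_force: 30.0
at [0.4776 0.1192 0.2637] yaw 4.87 op 0.112 gf 30.0 F [-0.   0.1 -2.4] t 14.05
shift [-0.0048  0.0026  0.0435] turn [ 0.0003  0.     -0.0007]
top expected [0.4781 0.1152 0.1067] 94.87 fit [0.4782 0.1139 0.1105 1.651 ] 94.6 resid 0.72 150
side expected [0.4781 0.1152 0.1067] 94.87 fit [0.4784 0.1238 0.1054 1.6647] 95.38 resid 2.7 2491
```

View pics/c5.png

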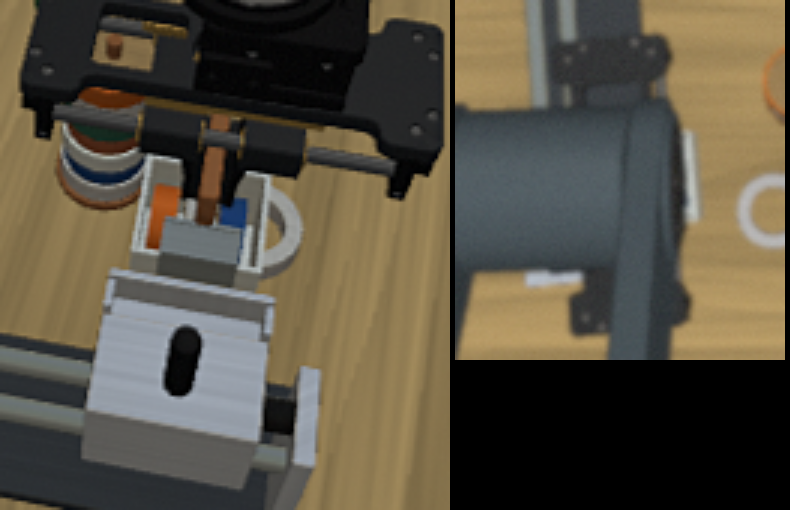

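The tongue (crop about 195,260) is above and square with the channel, and the caddy hangs upright. Next I lower it slowly.

```bash

python3 -m pendant '[[-0.003,0,0.03,0,0,0,1],[-0.003,0,0.06,0,0,0,1],[-0.003,0,0.09,0,0,0,1],[-0.003,0,0.12,0,0,0,1],[-0.003,0,0.135,0,0,0,1],[-0.003,0,0.15,0,0,0,1],[-0.003,0,0.15,0,0,0,1]]'
python3 go.py 0.4782 0.1183 0.220 5.0
```

```text
time_s: 14.85
position: [0.477, 0.1187, 0.2328]
tcp_rot: [[-0.085, 0.996, -0.001], [0.996, 0.085, 0.0], [0.0, -0.001, -1.0]]
force: [0.1, 0.6, -2.4]
opening: 0.113
grasp_force: 30.0
at [0.477  0.1187 0.2328] yaw 4.88 op 0.113 gf 30.0 F [ 0.1  0.6 -2.4] t 14.85
shift [-0.0028  0.006   0.0639] turn [-0.0003 -0.     -0.0007]
```

```bash

python3 -m pendant '[[0,0,0.015,0,0,0,1],[0,0,0.03,0,0,0,1],[0,0,0.045,0,0,0,1],[0,0,0.05,0,0,0,1],[0,0,0.05,0,0,0,1]]'
python3 -m pendant '[[0,0,0.006,0,0,0,1],[0,0,0.012,0,0,0,1],[0,0,0.012,0,0,0,1]]'
python3 go.py 0.4782 0.1183 0.220 5.0
```

```text
time_s: 15.35
position: [0.477, 0.1187, 0.223]
tcp_rot: [[-0.085, 0.996, -0.0], [0.996, 0.085, -0.0], [0.0, -0.0, -1.0]]
force: [0.6, 0.2, -2.5]
opening: 0.111
grasp_force: 30.0
time_s: 15.65
position: [0.4771, 0.1188, 0.2207]
tcp_rot: [[-0.085, 0.996, -0.0], [0.996, 0.085, -0.0], [0.0, -0.0, -1.0]]
force: [-0.5, 0.0, -1.9]
opening: 0.105
grasp_force: 30.0
at [0.4771 0.1188 0.2207] yaw 4.89 op 0.105 gf 30.0 F [-0.5  0.  -1.9] t 15.65
shift [-0.0028  0.0055  0.0037] turn [-0.0001 -0.     -0.0006]
```

Nearly at contact; I continue in sub-millimetre steps until the weight comes off.

```bash

for i in 1 2; do python3 -m pendant '[[0,0,0.003,0,0,0,1],[0,0,0.006,0,0,0,1],[0,0,0.006,0,0,0,1]]' | grep -E "position|force"; done
```

```text
position: [0.4772, 0.1187, 0.2201]
force: [-1.4, -0.9, 2.8]
grasp_force: 30.0
position: [0.4775, 0.1185, 0.2193]
force: [-1.1, -2.2, 7.1]
grasp_force: 30.0
```

```bash

python3 -m pendant '[[0,0,-0.005,0,0,0,1],[0,0,-0.005,0,0,0,1]]' | grep -E "position|force"
python3 -m pendant '[[0,0,0,0,0,0,0.6],[0,0,0,0,0,0,0.4],[0,0,0,0,0,0,0.2],[0,0,0,0,0,0,0],[0,0,0,0,0,0,0],[0,0,0,0,0,0,0],[0,0,0,0,0,0,0]]'
```

```text
position: [0.4774, 0.1187, 0.2195]
force: [-0.3, -0.5, 0.9]
grasp_force: 30.0
time_s: 17.15
position: [0.4772, 0.1188, 0.2194]
tcp_rot: [[-0.085, 0.996, 0.0], [0.996, 0.085, 0.0], [0.0, 0.0, -1.0]]
force: [0.5, 0.2, -0.6]
opening: 0.494
grasp_force: 0.0
```

Released at 0.5 opening (±21 mm from the handle). Now I retreat straight up.

```bash

python3 -m pendant '[[0,0,-0.05,0,0,0,0],[0,0,-0.15,0,0,0,0],[0,0,-0.3,0,0,0,0],[0,0,-0.5,0,0,0,0],[-0.25,0,-0.55,0,0,0,0],[-0.5,0,-0.55,0,0,0,0],[-0.75,0,-0.55,0,0,0,0],[-1,0,-0.55,0,0,0,0]]' | grep -E "pos|force"
python3 -m pendant '[[-0.2,0,0,0,0,0,0],[-0.4,0,0,0,0,0,0],[-0.4,0,0,0,0,0,0],[-0.4,0,0,0,0,0,0]]' | grep -E "pos|force"
python3 - <<'E'
from fit import *
P,im={},np.zeros((520,790,3),np.uint8)
for cam in("side","top"):
    p,d=capture(cam);P[cam]=p;W=cloud(cam,d).reshape(-1,3)
    M=W[(abs(W[:,0]-.47)<.07)&(W[:,1]>.172)&(W[:,1]<.26)&(W[:,2]>.125)&(W[:,2]<.2)]
    b=fit(M,CARR,[.4742,.1633,0,1.6578]);print(cam,"seat",b[0].round(4),round(b[1],2),len(M))
    H=W[(abs(W[:,0]-.477)<.03)&(W[:,1]>.06)&(W[:,1]<.155)&(W[:,2]>.156)&(W[:,2]<.2)]
    print("handle/bridge",H.mean(0).round(4),H.min(0).round(4),H.max(0).round(4),len(H))
    T=W[(abs(W[:,0]-.475)<.06)&(W[:,1]>.13)&(W[:,1]<.172)&(W[:,2]>.151)&(W[:,2]<.175)]
    print("bridge top",np.median(T,0).round(4),T.max(0).round(4),len(T))
a=cv2.resize(P["side"][190:350,250:400],None,fx=3,fy=3);b=cv2.resize(P["top"][170:290,130:240],None,fx=3,fy=3)
im[:480,:450]=a;im[:360,455:785]=b;cv2.imwrite("pics/c6.png",im[:,:,::-1])
E
```

```text
position: [0.494, -0.0812, 0.3307]
force: [0.2, 0.2, -0.8]
grasp_force: 0.0
position: [0.5007, -0.16, 0.3298]
force: [0.2, -0.0, -0.4]
grasp_force: 0.0
side seat [ 4.7450e-01  1.6340e-01 -4.0000e-04  1.6571e+00] 0.64 2101
handle/bridge [0.4773 0.1243 0.1771] [0.4645 0.0884 0.1564] [0.4846 0.153  0.1839] 241
bridge top [0.4749 0.1531 0.1541] [0.5163 0.1658 0.1747] 360
top seat [4.7360e-01 1.6340e-01 1.1000e-03 1.6372e+00] 0.95 883
handle/bridge [0.4772 0.1223 0.1765] [0.4557 0.0878 0.156 ] [0.4953 0.1535 0.1873] 137
bridge top [0.4744 0.1523 0.1552] [0.5192 0.1633 0.1598] 169
```

View pics/c6.png

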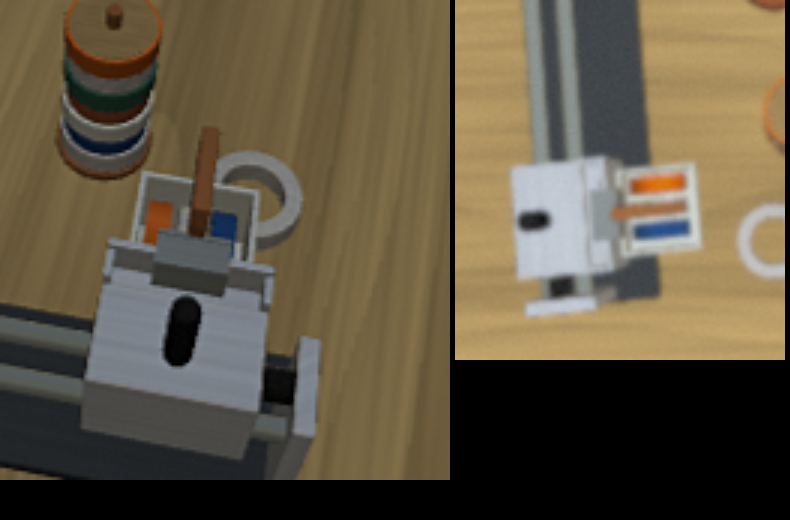

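The hook's bridge sits on the lip (crop about 190,255) at z ≈ 154 mm, with the tongue in the channel. The carriage is at the near stop and the robot is clear.

```bash
python3 -c "
from rig import bot; print(bot.hand_in())"
```

```text
the job is handed in; nothing more can be done
None
```

I ran the carriage to the far stop and back to the near stop, hung the hook caddy on the lip and let go. The last pictures show it seated with the robot clear, and the job is handed in; no verdict was returned.

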